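# Close the water filter: keyed lid, then cover plate

### The arm

A 7-joint arm with a two-finger parallel gripper is mounted at the origin on a cart in front of the work surface, level with it; the furniture and walls round the work are solid. World frame = base frame: x ahead of the robot, y to its left, z up, the work surface at z = 0. Lengths are in m, angles in rad, forces in N, time in s.
With the tool pointing down it reaches from about 0.4 to 0.875 m from the base axis. Payload 19.3 kg.
Tool frame: the origin (TCP) lies at the very end of the fingers, on their centre line; the grasp point (between the pads) lies 19 mm behind it; z points along the fingers, y is the line along which they close (so a half turn about z gives the same grasp; the last joint's range is limited). The gripper opens to 85 mm and grips with 20 to 120 N. Pads are 22 mm wide; open, the fingers measure 114 mm over their backs; the gripper's body (76 mm by 85 mm) begins 54 mm behind the grasp point. The pads swing forward as they close: fully open they stand 13 mm farther back than shut.
Start: joints at [1.279, 0.521, -0.036, 1.599, 0.021, 1.021, -0.113], TCP at [0.137, -0.61, 0.231] pointing down, gripper open.
Joint ranges: [-2.91, 2.91], [-0.3, 2.13], [-1.5, 1.42], [0.17, 2.43], [-1.26, 4.41], [0.16, 1.93], [-2.52, 2.52]. Speed limits (rad/s): [1.89, 1.89, 2.39, 2.39, 3.01, 3.01, 3.01].

### API

Orientations are given as [roll, pitch, yaw] about the fixed x, y, z axes, in that order (R = Rz(yaw) Ry(pitch) Rx(roll)).
In Python, from workcell import monitor, viewer, bot gives the robot as it stands.
- The arm moves only by the tool move_arm, never from a script. Its arguments are lists of equal length, an entry for each row: "gripper": the opening, from 0 (shut) to 1 (fully open); "linear": the shift along the tool's x, y, z in cm, a list of three; "twist": the turn about the tool's z in degrees. A call has 1 to 8 rows; each row shifts and turns the commanded pose from where the row before left it, along the tool's axes as they then stand; what a row does not reach is not made up. A row lasts 1/10 s, in which the tool goes at most 50 mm and 8.59 degrees, less where a joint would pass 70% of its speed; a pose out of reach is approached as far as the arm can. A call with a gripper value outside its range is refused whole. The fingers move at their own pace and stop on an object; "squeeze" is the grip in N (left out, the last holds). Time passes only in rows, so rows that do not move let the fingers close. It gives the time, the measured TCP pose, the force, the opening and the grip force at its end, in the units of the state.
- monitor.observe(): the state, without advancing time (a new reading comes with each control period).
- viewer.grab_frame(name): name is "scene" or "top" or "wrist"; returns a dict with "img" (384x512x3 uint8, red, green, blue), "K" (3x3 intrinsics, pixels), "eye" and "rotation" of the camera in the world. Camera axes: x right, y up, looking along -z (the intrinsics and any distortion apply to the point x, -y, -z); pixel columns grow to the right and rows downward; lengths in m; the calibration is good to about 2 mm. A picture is of the moment at which its call begins. There is no depth.
- bot.job_done(): hands the job in; it is judged then, once.
The state is a dict: "clock": time; "qpos": joint angles; "qd": joint speeds; "joint_efforts": joint torques, N m; "position": TCP position; "tool_rot": TCP orientation; "force": force on the tool from outside, world axes, zero at the start; "moment": the same for the moment, N m; "grip_width": finger opening in m; "finger_force": force on a finger pad.
Only numpy, scipy, OpenCV 4.12 (cv2) and the standard library are available. Lean on these libraries where they do the work, as an engineer would, in place of code of your own. Each camera call takes 0.05 s, during which the arm holds its last target. There are 200 camera calls.

### The job

Close up the water filter on the worktop. Set the blue lid level on the rim of the filter holder with its orange key at least an eighth of a turn away from the notch, keep it down on the rim and turn it until the key reaches the notch and drops in, and seat the lid fully. Then lay the green metal cover plate over it so that the two pins stand through its holes and it sits flat on both end cheeks; let go, and leave the things standing round about where they are, none knocked over.

Things in the scene. Friction and masses are not known exactly. Their poses are not given: they have to be found in the camera images.
- filter_unit: Grey water filter unit, fixed, turned about z up to 0.45 rad. Base 120 (x) x 204 (y) x 50 mm high. Origin: centre of its underside, at worktop height, on the filter holder's axis. At y = +84 and -84 mm stand two end cheeks, 90 (x) x 14 (y), tops at z = 128
- rim_center (a point): Centre of the dark round filter holder's rim, 85 mm above the unit's origin. The holder is open at the top: outer radius 55 mm, inner radius 45.5. Its rim has one notch, on the unit's -x side (towards the robot), 14 wide and 11 deep, open inwards, outwards and upwards, an orange mark on the wall below it. Axes as the unit
- notch (a point): Point in the notch where lid_key comes to lie when the lid is seated: 52 mm from the holder's axis along the unit's -x, 8 mm below the rim's top. Axes as the unit
- pin_left (a point): Foot of the steel pin in the middle of the unit's +y cheek, at the cheek's top (128 mm above the worktop). The pin is 8 mm in diameter and 19 high with a tapered tip
- pin_right (a point): The same on the -y cheek; the pins are 168 mm apart
- lid: Loose blue lid, about 0.13 kg. Origin: centre of its underside. Plug radius 41 mm at the bottom, 43 above, 14 high (2.5 mm clearance in the holder); on it a disc of radius 56, z = 14 to 20, which lies on the rim when seated (origin then 71 mm above the worktop, the lid's x axis along the unit's x). No latch: it drops by its weight or a light push
- lid_grip (a point): Middle of the top of the lid's bar grip, on its axis, 44 mm above its origin. The bar runs along the lid's x: 60 mm long, 14 wide (y), from z = 20 to 44
- lid_key (a point): Middle of the lowest line of the lid's orange key: 52 mm from its axis along the lid's -x, 6 mm above its origin. The key is 10 mm wide, round below, from radius 44 to 62 (it shows beyond the disc), and hangs 8 mm below the disc. Riding on the rim it holds a level lid 8 mm above seated; let go, the lid leans, key side up
- cover: Loose green metal cover plate, about 0.22 kg, 100 (x) x 200 (y) x 6 mm. Origin: centre of its underside. Two round through holes, 13 mm, at y = +84 and -84. Seated, its origin is 128 mm above the worktop over the unit's centre, its y axis along the unit's (either way round). It clears the seated lid's grip by 13 mm, but bars the lid's way in: lid first
- cover_grip (a point): Middle of the top of the cover's black bar grip, 32 mm above its origin. The bar runs along the cover's y: 70 mm long, 14 wide (x), from z = 6 to 32
- spice: Bystander, loose: small spice jar with a red cap, 45 in diameter, 106 high; origin under its centre, z up
- salt: Bystander, loose: salt shaker, 44 in diameter, 90 high, close beside the lid; origin under its centre, z up
- garlic_bulb: Bystander, loose: garlic bulb about 50 x 50 x 51, close beside the cover plate; origin under its centre
- tomatoes: Bystander, loose: tomato tin, 75 in diameter, 110 high; origin under its centre, z up
- mill: Bystander, loose: dark wooden pepper mill, 58 in diameter, 170 high; origin under its centre, z up
- glass_cup: Bystander, loose: clear tumbler, 80 in diameter, 91 high; origin under its centre, z up

How it is judged:
On the way, in this order (a step that is already met when the one before it is completed fails the run):
1. the lid stands centred on the holder's rim with its key on the rim at least 25 mm from the notch (horizontal distance between lid and rim_center below 0.006 m and z of lid_key in the frame of notch between 0.005 and 0.0125 m and horizontal distance between lid_key and notch above 0.025 m and contact force between lid and filter_unit above 0.2 N), for 0.2 s.
2. turned on the rim, the key comes within 20 mm of the notch while still riding on the rim (horizontal distance between lid and rim_center below 0.006 m and z of lid_key in the frame of notch between 0.004 and 0.0115 m and horizontal distance between lid_key and notch between 0.006 and 0.02 m), for 0.05 s.
3. the key has dropped into the notch and the lid is fully down (z of lid_key in the frame of notch between -0.002 and 0.002 m and horizontal distance between lid_key and notch below 0.004 m and horizontal distance between lid and rim_center below 0.004 m and angle between lid's own z axis and vertical below 0.04 rad), for 0.2 s.
At the end, for the whole second after the job is handed in: Lid seated: key in the notch within 4 mm (height 2 mm), centred within 4 mm, level within 0.04 rad. Cover plate on both cheeks over the pins: height within 2 mm, centre 4 mm each way, turn 0.07 rad, level within 0.03 rad. Both at rest and released; bystanders within 40 mm of their places (all of step 3 and z of cover in the frame of filter_unit between 0.126 and 0.1305 m and x of cover in the frame of filter_unit between -0.004 and 0.004 m and y of cover in the frame of filter_unit between -0.004 and 0.004 m and angle between the y axis of cover and the y axis of filter_unit, either way round below 0.07 rad and angle between cover's own z axis and vertical below 0.03 rad and linear speed of each of cover, lid below 0.01 m/s); the robot touches nothing.
It fails at once if one of the bystanders is moved by more than 40 mm (distance of any of spice, salt, tomatoes, mill, glass_cup, garlic_bulb from where it was at the start of the episode above 0.04 m).
It fails at once if the spice jar, salt shaker, tomato tin, pepper mill or glass is knocked over (angle between any of spice, salt, tomatoes, mill, glass_cup's own z axis and vertical above 0.6 rad).
It also fails if it takes over 67 s, if anything falls off the work surface, if the arm or the gripper's body presses on something with over 40 N, if the wrist force passes 120 N, or if a joint passes its speed limit or range.

## Working session

There is one attempt and no reset: what is moved stays moved. The work goes in short steps, Python scripts to look and compute and a tool call to move; the robot and the scene stay as the last step left them, time stands still between calls to the robot, and variables do not carry over. Pictures are saved under pics/ and viewed, at most 10 in all, crops included, and the job is handed in when it is done.

Besides the shell and the picture viewer there is one more tool, called after "Request:" as name(argument=value, ...) on one line, values as JSON. move_arm: Moves the arm, as the interface text tells. Its arguments: {"type":"object","properties":{"gripper":{"type":"array"},"linear":{"type":"array"},"twist":{"type":"array"},"squeeze":{"type":"number"}},"required":["gripper","linear","twist"]}

```bash
mkdir -p pics; cat > h.py <<'E'
import numpy as np, cv2, json
from workcell import monitor, viewer, bot
def grab(n,f):
    d=viewer.grab_frame(n); cv2.imwrite('pics/'+f+'.png',cv2.cvtColor(np.array(d['img']),cv2.COLOR_RGB2BGR))
    np.savez('pics/'+f+'.npz',**{k:np.array(v) for k,v in d.items() if k in('img','K','eye','rotation')}); return d
def load(f): return np.load('pics/'+f+'.npz')
def proj(d,P):
    P=np.atleast_2d(P); c=(P-np.array(d['eye']))@np.array(d['rotation']); c=c*[1,-1,-1]
    u=c@np.array(d['K']).T; return u[:,:2]/u[:,2:]
def unproj(d,uv,z):
    uv=np.atleast_2d(uv); r=np.c_[uv,np.ones(len(uv))]@np.linalg.inv(np.array(d['K'])).T*[1,-1,-1]
    r=r@np.array(d['rotation']).T; e=np.array(d['eye']); return e+r*((z-e[2])/r[:,2])[:,None]
E
python3 - <<'E'
from h import *
a=[grab(n,n+'0') for n in('scene','top','wrist')]
for d in a: print([k for k in d], np.array(d['K']).tolist(), np.round(d['eye'],3), np.round(d['rotation'],3).tolist())
print(monitor.observe())
s=cv2.imread('pics/scene0.png');t=cv2.imread('pics/top0.png')
E
```

```text
['img', 'K', 'eye', 'rotation'] [[437.68195299387475, 0.0, 249.92466481209013], [0.0, 437.68195299387475, 189.8318058231911], [0.0, 0.0, 1.0]] [ 0.726 -1.152  1.454] [0.67, -0.013, 0.241]
['img', 'K', 'eye', 'rotation'] [[408.3995380189969, 0.0, 255.90577992857243], [0.0, 408.3995380189969, 184.33906244401135], [0.0, 0.0, 1.0]] [ 0.299 -0.075  1.328] [0.142, -0.022, -1.587]
['img', 'K', 'eye', 'rotation'] [[289.6283987772159, 0.0, 250.66254221729747], [0.0, 289.6283987772159, 192.64248604192713], [0.0, 0.0, 1.0]] [ 0.206 -0.594  0.373] [-0.287, 0.0, -1.35]
{'clock': 0.15, 'qpos': array([ 1.27877763,  0.52189299, -0.0363361 ,  1.59986199,  0.02119199,
        1.02110357, -0.11278053]), 'qd': array([ 9.06067374e-05, -2.93684410e-03,  6.76463505e-04, -2.17279174e-03,
       -3.21584971e-04,  5.64340229e-04,  9.42161221e-04]), 'joint_efforts': array([ 3.14240060e-03, -9.27395797e+01,  1.98126130e+00, -3.70056188e+01,
        1.80723297e-02,  6.46392989e-03, -9.61872297e-05]), 'position': array([ 0.13742546, -0.60944603,  0.23085334]), 'tool_rot': array([-3.14071257e+00,  4.79708618e-05,  2.21828924e-01]), 'force': array([ 0.20897222,  0.36118205, -0.54446347]), 'moment': array([-0.00115577, -0.00949349,  0.00124485]), 'finger_force': 0.0, 'grip_width': 0.08573333184342945}
```

```bash
sed -i 's/^def proj/from scipy.spatial.transform import Rotation as R\ndef rot(d): return R.from_euler("xyz",np.array(d["rotation"])).as_matrix()\ndef proj/; s/@np.array(d\[.rotation.\])$/XX/' h.py
sed -i "s/@np.array(d\['rotation'\]); c=c/@rot(d); c=c/; s/r=r@np.array(d\['rotation'\]).T/r=r@rot(d).T/" h.py; grep -n rot h.py
python3 - <<'E'
from h import *
# sanity: project tcp
for n in('scene0','top0','wrist0'): print(n,proj(load(n),[[.1374,-.6094,.2309],[.5,0,0]]).round(0).tolist())
E
```

```text
5:    np.savez('pics/'+f+'.npz',**{k:np.array(v) for k,v in d.items() if k in('img','K','eye','rotation')}); return d
8:def rot(d): return R.from_euler("xyz",np.array(d["rotation"])).as_matrix()
10:    P=np.atleast_2d(P); c=(P-np.array(d['eye']))@rot(d); c=c*[1,-1,-1]
14:    r=r@rot(d).T; e=np.array(d['eye']); return e+r*((z-e[2])/r[:,2])[:,None]
scene0 [[104.0, 264.0], [259.0, 186.0]]
top0 [[450.0, 301.0], [223.0, 181.0]]
wrist0 [[251.0, 244.0], [-369.0, -416.0]]
```

View pics/scene0.png

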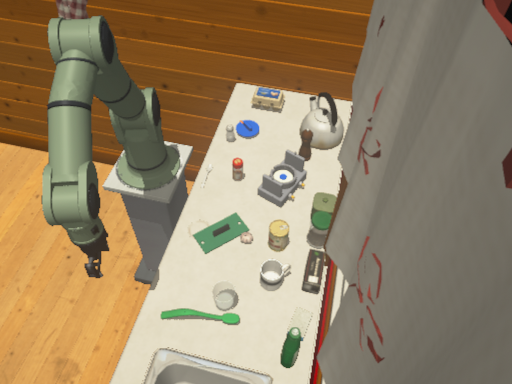

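View pics/top0.png

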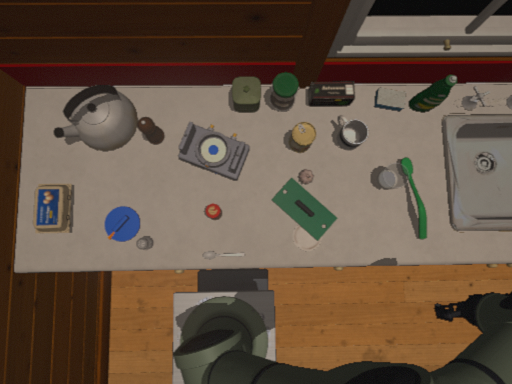

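The scene view shows the lid, the filter unit and the cover in a row along the worktop. In the top view the lid is at (122,224), the salt at (145,242), the unit at (214,151), the spice jar at (213,211), the mill at (151,129), the cover at (304,210) and the garlic at (306,177). I'll zoom in next.

```bash
python3 - <<'E'
from h import *
t=cv2.imread('pics/top0.png')
c=[cv2.resize(t[y:y+66,x:x+88],None,fx=4.5,fy=4.5,interpolation=cv2.INTER_CUBIC) for x,y in((80,192),(170,118),(262,168))]
s=cv2.imread('pics/scene0.png'); c.append(cv2.resize(s[145:211,240:328],None,fx=4.5,fy=4.5,interpolation=cv2.INTER_CUBIC))
cv2.imwrite('pics/z0.png',np.vstack([np.hstack(c[:2]),np.hstack(c[2:])]))
E
```

```text
(no output)
```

View pics/z0.png

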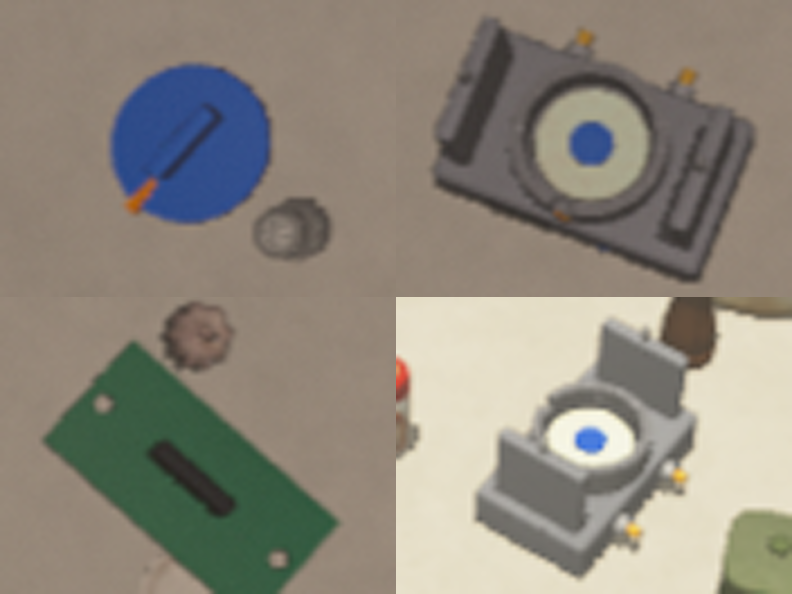

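The crops show:
- **Lid:** the key points down and left, at about (142,195) in the crop, with the grip along the same line.
- **Unit:** its notch mark is at (562,215).
- **Cover:** it lies diagonally and its holes are visible.

Now I'll fit rough poses.

```bash
python3 - <<'E'
from h import *
d=load('top0'); im=d['img']; hsv=cv2.cvtColor(im,cv2.COLOR_RGB2HSV)
def blob(m,box):
    x0,y0,x1,y1=box; M=np.zeros_like(m); M[y0:y1,x0:x1]=m[y0:y1,x0:x1]; M=cv2.morphologyEx(M,cv2.MORPH_CLOSE,np.ones((5,5)))
    c=max(cv2.findContours(M,0,2)[0],key=cv2.contourArea); return c[:,0].astype(np.float32)
m=cv2.inRange(hsv,(100,130,40),(125,255,255)); c=blob(m,(90,195,145,250))
P=unproj(d,c,.017)[:,:2].astype(np.float32); print('lid',cv2.minEnclosingCircle(P), P.mean(0))
A=np.c_[2*P,np.ones(len(P))]; s=np.linalg.lstsq(A,(P**2).sum(1),rcond=None)[0]; print('circ',s[:2],np.sqrt(s[2]+s[:2]@s[:2]))
o=cv2.inRange(hsv,(5,120,80),(18,255,255)); ys,xs=np.nonzero(o[195:250,90:145]); k=unproj(d,np.c_[xs+90,ys+195],.017)[:,:2]; print('key pix',len(xs),k.mean(0),k.min(0),k.max(0)); v=k.mean(0)-s[:2]; print('keydir deg',np.degrees(np.arctan2(v[1],v[0])),np.hypot(*v))
g=cv2.inRange(hsv,(60,60,30),(90,255,255)); c=blob(g,(262,170,345,245)); P=unproj(d,c,.006)[:,:2].astype(np.float32); print('cover',cv2.minAreaRect(P))
h=np.array([(262+103/4.5,168+(403-297)/4.5),(262+279/4.5,168+(559-297)/4.5)]); H=unproj(d,h-.4,.006)[:,:2]; print('holes',H,H.mean(0),np.hypot(*(H[0]-H[1])))
n=lambda x,y:np.array((170+(x-396)/4.5-.4,118+y/4.5-.4))
for nm,p,z in(('cheekpinL',n(462,78),.14),('pinR',n(702,168),.14),('notchmark',n(562,215),.077),('bluedot',n(591,144),.03),('bluedot',n(591,144),.06),('base NL',n(435,183),.0),('base NR',n(695,282),0),('base FR',n(755,128),.05),('rimL',n(510,140),.085),('rimR',n(667,165),.085)): print(nm,unproj(d,p,z)[0,:2].round(4))
for nm,p,z in(('salt',(143.5,242.5),.09),('spice',(213,211),.106),('mill',(148,125),.17),('tom',(303,134),.11),('garlic',(306,176),.03)): print(nm,unproj(d,p,z)[0,:2].round(3))
E
```

```text
lid ((0.36635106801986694, 0.3203291594982147), 0.05399073660373688) [0.3656783  0.32384473]
circ [0.36685069 0.32012322] 0.05236224927826025
key pix 18 [0.32858059 0.35561967] [0.32092512 0.3475171 ] [0.33962113 0.36289491]
keydir deg 137.1533322419253 0.05219768644729747
cover ((0.40633395314216614, -0.262909471988678), (0.19574189186096191, 0.09589485079050064), 47.24894332885742)
holes [[ 0.46384264 -0.20073896]
 [ 0.34909362 -0.32452231]] [ 0.40646813 -0.26263064] 0.16878878904510367
cheekpinL [0.62   0.1066]
pinR [ 0.5573 -0.0515]
notchmark [0.539  0.0467]
bluedot [0.5998 0.0304]
bluedot [0.5929 0.028 ]
base NL [0.5788 0.1471]
base NR [ 0.5028 -0.0428]
base FR [ 0.6055 -0.0877]
rimL [0.5905 0.0817]
rimR [ 0.5717 -0.0263]
salt [0.305 0.233]
spice [0.395 0.024]
mill [0.643 0.207]
tom [ 0.627 -0.253]
garlic [ 0.509 -0.269]
```

Request:
move_arm(gripper=[1,1,1,1,1,1,1,1], linear=[[3.17,-3.19,-0.2],[3.17,-3.19,-0.2],[3.17,-3.19,-0.2],[3.17,-3.19,-0.2],[3.17,-3.19,-0.2],[3.17,-3.19,-0.2],[3.17,-3.19,-0.2],[3.17,-3.19,-0.2]], twist=[0,0,0,0,0,0,0,0])

```text
clock: 0.95
position: [0.3293, -0.3033, 0.2475]
tool_rot: [3.141, -0.0, 0.222]
force: [0.8, -0.8, 0.8]
grip_width: 0.0851
finger_force: 0.0
```

Request:
move_arm(gripper=[1,1,1,1,1,1,1,1], linear=[[3.17,-3.19,-0.2],[3.17,-3.19,-0.2],[3.17,-3.19,-0.2],[3.17,-3.19,-0.2],[3.17,-3.19,-0.2],[3.17,-3.19,-0.2],[3.17,-3.19,-0.2],[3.17,-3.19,-0.2]], twist=[0,0,0,0,0,0,0,0])

```text
clock: 1.75
position: [0.5206, 0.0014, 0.2634]
tool_rot: [3.141, 0.0, 0.222]
force: [1.0, -1.8, -0.0]
grip_width: 0.0856
finger_force: 0.0
```

```bash
python3 - <<'E'
from h import *
s=monitor.observe(); print(s['clock'],s['qpos'].round(2),s['position'],s['tool_rot'])
grab('wrist','w1')
E
```

```text
1.75 [ 0.17  0.34 -0.37  1.82  0.14  1.01 -1.6 ] [0.5206257  0.001431   0.26338104] [3.14149514e+00 5.56030526e-06 2.21587933e-01]
```

View pics/w1.png

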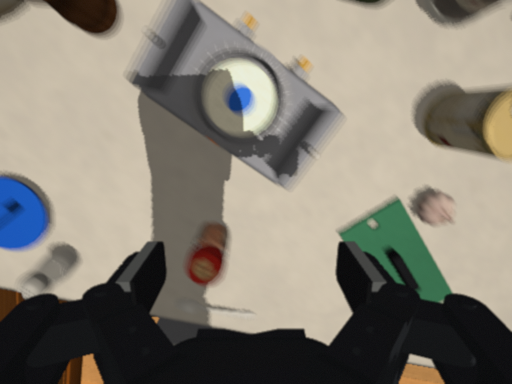

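The wrist picture is blurred because the arm was still moving. It does show the unit at about (240,95), the lid at (10,212) and the cover at (395,250). I'll grab a still frame.

```bash
python3 - <<'E'
from h import *
for i in range(4): d=grab('wrist','w2')
s=monitor.observe(); print(s['clock'],s['position'],s['qd'].round(3))
t=cv2.imread('pics/w2.png'); cv2.imwrite('pics/z2.png',cv2.resize(t[0:195,115:355],None,fx=3,fy=3,interpolation=cv2.INTER_CUBIC))
E
```

```text
2.0 [ 0.51962767 -0.000614    0.26295234] [ 0.019 -0.011  0.009  0.009 -0.001 -0.002 -0.   ]
```

View pics/z2.png

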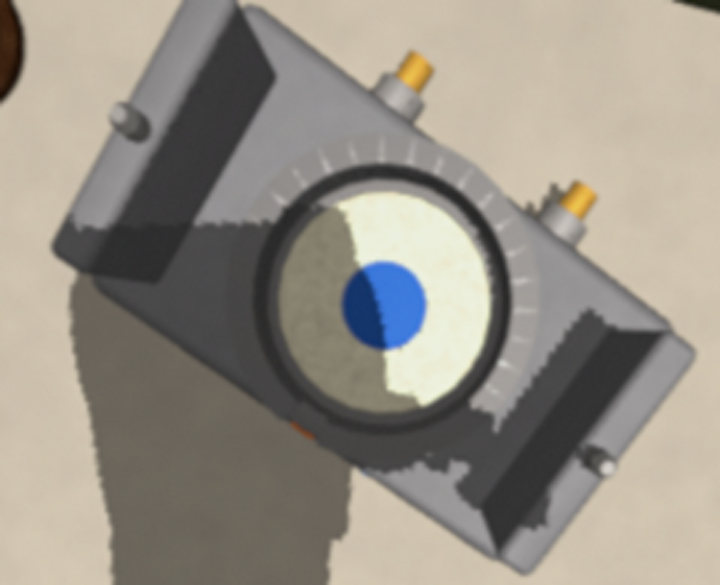

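The still crop shows the pin tips at (121,114) and (608,467). The dark rim ring is centred near (382,298), with the orange notch mark at (303,431).

```bash
python3 - <<'E'
from h import *
d=load('w2'); n=lambda x,y:np.array((115+(x-1)/3,(y-1)/3))
L=unproj(d,n(121,114),.147)[0];Rr=unproj(d,n(608,467),.147)[0];Lf=unproj(d,n(134,126),.128)[0];Rf=unproj(d,n(584,454),.128)[0]
for a,b in((L,Rr),(Lf,Rf)):
    v=a-b; print('mid',((a+b)/2)[:2],'dist',np.hypot(*v[:2]),'yaw',np.degrees(np.arctan2(-v[0],v[1])))
def circ(P):
    A=np.c_[2*P,np.ones(len(P))]; s=np.linalg.lstsq(A,(P**2).sum(1),rcond=None)[0]; return s[:2],np.sqrt(s[2]+s[:2]@s[:2])
O=np.array([n(*p) for p in((254,299),(511,299),(382,163),(382,433))]); print('rim outer',circ(unproj(d,O,.085)[:,:2]))
# refined: dark-ring radial gradient
im=cv2.GaussianBlur(cv2.cvtColor(d['img'],cv2.COLOR_RGB2GRAY),(0,0),.7).astype(float); c=np.array([.590,.028]); 
for it in range(3):
    Q=[]
    for a in np.radians(np.arange(0,360,5)):
        r=np.arange(.049,.061,.0004); p=np.c_[c[0]+r*np.cos(a),c[1]+r*np.sin(a),np.full(len(r),.085)]; u=proj(d,p).astype(np.float32)
        g=np.gradient(cv2.remap(im.astype(np.float32),u[:,0],u[:,1],1).ravel()); i=g.argmax()
        if g[i]>.8 and 2<i<len(r)-3: Q.append(p[i,:2])
    Q=np.array(Q); c,rr=circ(Q); e=abs(np.hypot(*(Q-c).T)-rr); Q=Q[e<.0015]; c,rr=circ(Q); print(len(Q),c,rr)
print('notch mark',unproj(d,n(303,431),.07)[0,:2])
# cover holes in w2?
hsv=cv2.cvtColor(d['img'],cv2.COLOR_RGB2HSV)
E
```

```text
mid [0.59300681 0.0259858 ] dist 0.16638011074972756 yaw -22.032743243867394
mid [0.59331462 0.02899085] dist 0.16509432315509434 yaw -22.21333003121372
rim outer (array([0.5931684, 0.0264196]), np.float64(0.0451668830630752))
13 [0.59185052 0.02525864] 0.056311642543011575
19 [0.59172955 0.02461773] 0.05585576499556273
16 [0.59183026 0.02418027] 0.055425813461351836
notch mark [0.54115233 0.04671104]
```

```bash
cat >> h.py <<'E'
def plan(pos,yaw,segs):
    """segs: (x,y,z,yawdeg,rows); shift made in the frame before the row's twist; prints rounded rows"""
    p=np.array(pos,float); w=np.degrees(yaw)
    for x,y,z,a,n in segs:
        L=[];T=[]
        for i in range(n):
            k=n-i; c,s=np.cos(np.radians(w)),np.sin(np.radians(w)); M=np.array([[c,s,0],[s,-c,0],[0,0,-1]])
            l=np.round(M.T@((np.array([x,y,z])-p)/k)*100,2); t=round(-(a-w)/k,1)
            p=p+M@l/100; w-=t; L.append(l.tolist()); T.append(t)
        print(n,'max',max(np.linalg.norm(L,axis=1)).round(2)); 
        for i in range(0,n,8): print(L[i:i+8],T[i:i+8])
def circ(P):
    A=np.c_[2*P,np.ones(len(P))]; s=np.linalg.lstsq(A,(P**2).sum(1),rcond=None)[0]; return s[:2],np.sqrt(s[2]+s[:2]@s[:2])
E
python3 - <<'E'
from h import *
d=load('w2'); im=cv2.GaussianBlur(cv2.cvtColor(d['img'],cv2.COLOR_RGB2GRAY),(0,0),.6).astype(np.float32); c=np.array([.5932,.0264])
for it in range(4):
    Q=[]
    for a in np.radians(np.arange(0,360,5)):
        r=np.arange(.041,.050,.0003); p=np.c_[c[0]+r*np.cos(a),c[1]+r*np.sin(a),np.full(len(r),.085)]; u=proj(d,p).astype(np.float32)
        g=np.gradient(cv2.remap(im,u[:,0],u[:,1],1).ravel()); i=g.argmax()
        if g[i]>.8 and 1<i<len(r)-2: Q.append(p[i,:2])
    Q=np.array(Q); c,rr=circ(Q)
    for _ in range(3): e=abs(np.hypot(*(Q-c).T)-rr); Q=Q[e<.001]; c,rr=circ(Q)
print('inner rim',len(Q),c,rr)
s=monitor.observe()
plan([.5196,-.0006,.263],s['tool_rot'][2],[(.367,.320,.15,137,16)])
E
```

```text
inner rim 68 [0.59281094 0.02658938] 0.04540340026730764
16 max 2.33
[[-0.49, -2.16, 0.71], [-0.19, -2.21, 0.71], [0.11, -2.22, 0.71], [0.41, -2.18, 0.71], [0.7, -2.11, 0.71], [0.98, -1.99, 0.7], [1.24, -1.84, 0.71], [1.48, -1.65, 0.7]] [np.float64(-7.8), np.float64(-7.8), np.float64(-7.8), np.float64(-7.8), np.float64(-7.8), np.float64(-7.8), np.float64(-7.7), np.float64(-7.8)]
[[1.69, -1.44, 0.71], [1.87, -1.2, 0.7], [2.01, -0.94, 0.71], [2.12, -0.66, 0.7], [2.19, -0.36, 0.71], [2.22, -0.07, 0.7], [2.2, 0.24, 0.71], [2.16, 0.53, 0.7]] [np.float64(-7.7), np.float64(-7.8), np.float64(-7.7), np.float64(-7.8), np.float64(-7.7), np.float64(-7.8), np.float64(-7.7), np.float64(-7.8)]
```

Request:
move_arm(gripper=[1,1,1,1,1,1,1,1], linear=[[-0.49,-2.16,0.71],[-0.19,-2.21,0.71],[0.11,-2.22,0.71],[0.41,-2.18,0.71],[0.7,-2.11,0.71],[0.98,-1.99,0.7],[1.24,-1.84,0.71],[1.48,-1.65,0.7]], twist=[-7.8,-7.8,-7.8,-7.8,-7.8,-7.8,-7.7,-7.8])

```text
clock: 2.8
position: [0.4433, 0.1592, 0.2065]
tool_rot: [3.141, 0.001, 1.312]
force: [-0.3, -0.2, -0.1]
grip_width: 0.0854
finger_force: 0.0
```

Request:
move_arm(gripper=[1,1,1,1,1,1,1,1], linear=[[1.69,-1.44,0.71],[1.87,-1.2,0.7],[2.01,-0.94,0.71],[2.12,-0.66,0.7],[2.19,-0.36,0.71],[2.22,-0.07,0.7],[2.2,0.24,0.71],[2.16,0.53,0.7]], twist=[-7.7,-7.8,-7.7,-7.8,-7.7,-7.8,-7.7,-7.8])

```text
clock: 3.6
position: [0.3677, 0.3197, 0.15]
tool_rot: [-3.141, 0.001, 2.395]
force: [-0.7, 0.4, 0.2]
grip_width: 0.0855
finger_force: 0.0
```

```bash
python3 - <<'E'
from h import *
for i in range(4): d=grab('wrist','w3')
s=monitor.observe(); print(s['clock'],s['position'],s['tool_rot'],s['qpos'].round(2))
hsv=cv2.cvtColor(d['img'],cv2.COLOR_RGB2HSV)
m=cv2.inRange(hsv,(100,130,30),(125,255,255)); c=max(cv2.findContours(m,0,1)[0],key=cv2.contourArea)[:,0].astype(float)
P=unproj(d,c,.018)[:,:2]; o,r=circ(P)
for _ in range(4): e=abs(np.hypot(*(P-o).T)-r); P=P[e<.0025]; o,r=circ(P)
print('lid',len(P),o,r)
k=cv2.inRange(hsv,(5,120,80),(20,255,255)); ys,xs=np.nonzero(k); K=unproj(d,np.c_[xs,ys],.02)[:,:2]; K=K[np.hypot(*(K-o).T)<.07]; v=K.mean(0)-o; print('key',len(K),np.degrees(np.arctan2(v[1],v[0])),np.hypot(*v))
E
```

```text
3.8 [0.367734   0.3193096  0.15011984] [-3.14077520e+00  4.56101392e-04  2.38884204e+00] [-0.18  0.55 -0.88  2.    0.57  0.85 -0.56]
lid 228 [0.3678728  0.31949161] 0.05471520444696092
key 229 137.69254539299274 0.050840775625669125
```

View pics/w3.png

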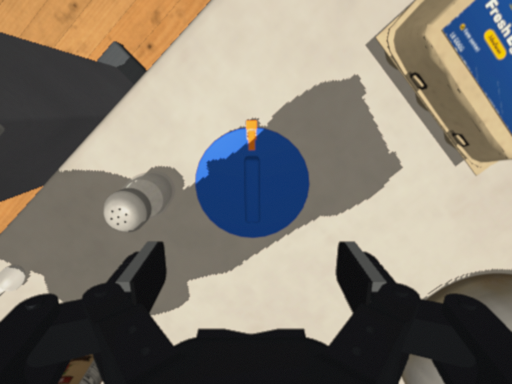

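The lid is centred under the tool. Its bar is vertical in the image at (252,190), the key is at (252,133), and the salt at (125,210) is clear of the left finger. I'll go down and grip.

Request:
move_arm(gripper=[1,1,1,1,1,1,1,0], linear=[[0,0,2.5],[0,0,3],[0,0,3],[0,0,2],[0,0,1.4],[0,0,0.75],[0,0,0],[0,0,0]], twist=[-0.6,0,0,0,0,0,0,0], squeeze=60)

```text
clock: 4.6
position: [0.368, 0.3201, 0.0245]
tool_rot: [3.141, 0.0, 2.4]
force: [0.0, -0.1, -0.4]
grip_width: 0.0733
finger_force: 0.0
```

Request:
move_arm(gripper=[0,0,0,0,0,0,0,0], linear=[[0,0,0],[0,0,0],[0,0,0],[0,0,0],[0,0,0],[0,0,0],[0,0,0],[0,0,0]], twist=[0,0,0,0,0,0,0,0])

```text
clock: 5.4
position: [0.3675, 0.3205, 0.0242]
tool_rot: [3.141, 0.0, 2.402]
force: [-0.9, -3.0, 11.0]
grip_width: 0.0125
finger_force: 59.5
```

```bash
python3 - <<'E'
from h import *
s=monitor.observe()
plan([.3675,.3205,.0242],s['tool_rot'][2],[(.3675,.3205,.2,137.6,5),(.5928,.0266,.2,106,11)])
E
```

```text
5 max 3.52
[[0.0, 0.0, -3.52], [0.0, 0.0, -3.52], [0.0, 0.0, -3.51], [0.0, 0.0, -3.52], [0.0, 0.0, -3.51]] [np.float64(0.0), np.float64(0.0), np.float64(0.0), np.float64(0.0), np.float64(0.0)]
11 max 3.37
[[-3.31, -0.59, 0.0], [-3.34, -0.42, 0.0], [-3.36, -0.26, 0.0], [-3.37, -0.08, 0.0], [-3.37, 0.09, 0.0], [-3.36, 0.25, 0.0], [-3.34, 0.42, 0.0], [-3.31, 0.59, 0.0]] [np.float64(2.9), np.float64(2.9), np.float64(2.9), np.float64(2.9), np.float64(2.9), np.float64(2.9), np.float64(2.8), np.float64(2.9)]
[[-3.28, 0.76, 0.0], [-3.24, 0.91, 0.0], [-3.18, 1.08, 0.0]] [np.float64(2.8), np.float64(2.9), np.float64(2.8)]
```

Request:
move_arm(gripper=[0,0,0,0,0,0,0,0], linear=[[0,0,-1.5],[0,0,-3.2],[0,0,-4.5],[0,0,-4.5],[0,0,-3.9],[-3.31,-0.59,0.0],[-3.34,-0.42,0.0],[-3.36,-0.26,0.0]], twist=[0,0,0,0,0,2.9,2.9,2.9])

```text
clock: 6.2
position: [0.4294, 0.2391, 0.2001]
tool_rot: [3.141, 0.0, 2.248]
force: [0.8, 0.1, -2.1]
grip_width: 0.0127
finger_force: 59.0
```

Request:
move_arm(gripper=[0,0,0,0,0,0,0,0], linear=[[-3.37,-0.08,0.0],[-3.37,0.09,0.0],[-3.36,0.25,0.0],[-3.34,0.42,0.0],[-3.31,0.59,0.0],[-3.28,0.76,0.0],[-3.24,0.91,0.0],[-3.18,1.08,0.0]], twist=[2.9,2.9,2.9,2.8,2.9,2.8,2.9,2.8])

```text
clock: 7.0
position: [0.5932, 0.0252, 0.1997]
tool_rot: [-3.141, -0.0, 1.848]
force: [-0.0, 0.8, -0.8]
grip_width: 0.0127
finger_force: 58.9
```

```bash
cat >> h.py <<'E'
def lidfit(d,z):
    hsv=cv2.cvtColor(d['img'],cv2.COLOR_RGB2HSV); m=cv2.inRange(hsv,(100,130,30),(125,255,255)); c=max(cv2.findContours(m,0,1)[0],key=cv2.contourArea)[:,0].astype(float)
    P=unproj(d,c,z)[:,:2]; o,r=circ(P)
    for _ in range(6): e=abs(np.hypot(*(P-o).T)-r); P=P[e<max(.002,np.median(e)*1.5)]; o,r=circ(P)
    k=cv2.inRange(hsv,(5,120,80),(20,255,255)); ys,xs=np.nonzero(k); K=unproj(d,np.c_[xs,ys],z)[:,:2]; K=K[np.hypot(*(K-o).T)<.07]; v=K.mean(0)-o; return len(P),o,r,len(K),np.degrees(np.arctan2(v[1],v[0])),np.hypot(*v)
E
python3 - <<'E'
from h import *
for i in range(6): d=grab('wrist','w4')
s=monitor.observe(); print(s['clock'],s['position'],s['tool_rot'],s['qpos'].round(2),s['force'],s['grip_width'])
print(lidfit(d,s['position'][2]-.0055))
E
```

```text
7.3 [0.59219151 0.02735461 0.19976571] [-3.14126011e+00 -4.25827124e-04  1.85156097e+00] [ 0.34  0.59 -0.72  1.69  0.44  1.03 -0.25] [ 0.6348148  -0.02217004 -3.06341056] 0.01246061147796292
(243, array([0.59010577, 0.03104182]), np.float64(0.051198586227401775), 786, np.float64(107.14665559857059), np.float64(0.04593675045228626))
```

View pics/w4.png

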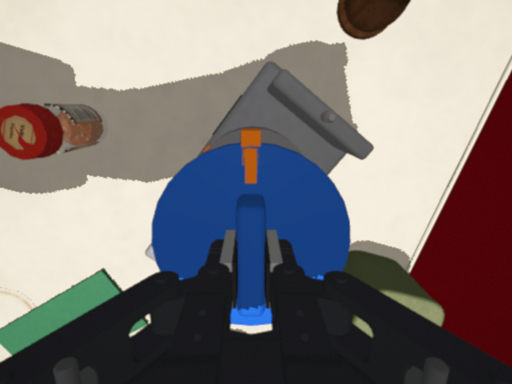

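The picture shows the lid held level under the fingers, its disc spanning x 152–350, with the key up at (250,137). The pin and cheek are at (330,115). The fit was spoilt by the fingers hiding part of the disc, so I'll refit using the free arc only.

```bash
cat >> h.py <<'E'
def lidarc(d,z,ymax,kw=25):
    hsv=cv2.cvtColor(d['img'],cv2.COLOR_RGB2HSV); m=cv2.inRange(hsv,(100,130,30),(125,255,255)); c=max(cv2.findContours(m,0,1)[0],key=cv2.contourArea)[:,0].astype(float)
    c=c[(c[:,1]<ymax)&(abs(c[:,0]-251)>kw)]; P=unproj(d,c,z)[:,:2]; o,r=circ(P)
    for _ in range(4): e=abs(np.hypot(*(P-o).T)-r); P=P[e<.0015]; o,r=circ(P)
    # fixed radius fit
    from scipy.optimize import least_squares as ls
    f=ls(lambda q:np.hypot(*(P-q).T)-.056,o).x
    return len(P),o,r,f
E
python3 - <<'E'
from h import *
d=load('w4')
p=np.array([.5922,.02735])
for z in(.1916,.1956): n,o,r,f=lidarc(d,z,238); a=1.8516; M=np.array([[np.cos(a),np.sin(a)],[np.sin(a),-np.cos(a)]]); print(n,o,r,f,'tool-frame offset mm',(M.T@(f-p)*1e3).round(1))
# same at w3 free lid
# rim ring: notch mark & pin check
print('pinL tip top',unproj(d,[330,116],.147)[0,:2], 'expected', np.array([.5928,.0266])+.084*np.array([np.sin(np.radians(22)),np.cos(np.radians(22))]))
E
```

```text
95 [0.59121394 0.02692776] 0.0545550138807472 [0.59169547 0.02514896] tool-frame offset mm [-2.  -1.1]
98 [0.59068409 0.02876401] 0.053102176551877364 [0.59163253 0.02522753] tool-frame offset mm [-1.9 -1.1]
pinL tip top [0.62255017 0.10500392] expected [0.62426695 0.10448344]
```

Request:
move_arm(gripper=[0,0,0,0,0,0,0], linear=[[0,0,1.5],[0,0,2],[0,0,2],[0,0,1.8],[0,0,1.2],[0,0,0.3],[0,0,0]], twist=[0,0,0,0,0,0,0])

```text
clock: 8.0
position: [0.5925, 0.0269, 0.1116]
tool_rot: [-3.141, -0.0, 1.851]
force: [0.0, -0.8, -2.0]
grip_width: 0.0122
finger_force: 59.0
```

```bash
python3 - <<'E'
from h import *
for i in range(3): d=grab('wrist','w5')
s=monitor.observe(); print(s['clock'],s['position'],s['tool_rot'],s['force'],s['moment'])
t=cv2.imread('pics/w5.png'); cv2.imwrite('pics/z5.png',cv2.resize(t[40:300,100:400],None,fx=2.2,fy=2.2,interpolation=cv2.INTER_CUBIC))
E
```

```text
8.15 [0.59309135 0.02669953 0.11253496] [3.14052414e+00 1.98253147e-04 1.85020903e+00] [ 0.43746227  0.50414635 -1.4686959 ] [ 0.01073152 -0.04181733  0.01284545]
```

View pics/z5.png

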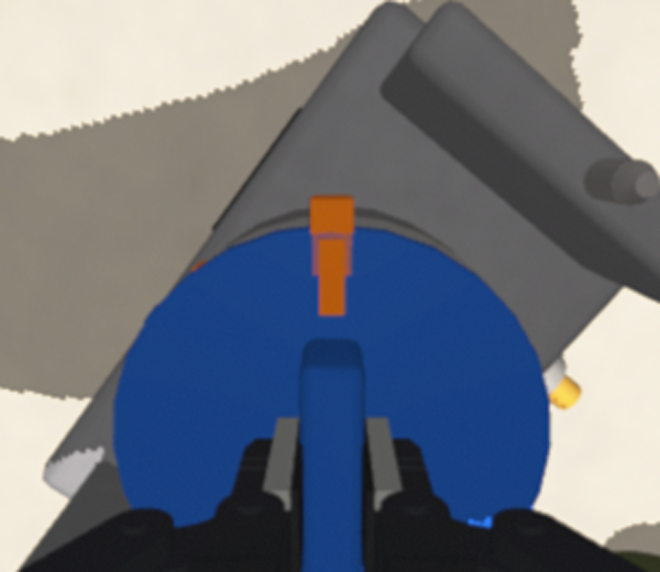

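The lid hovers over the rim, with the key at (332,215) and the notch mark at (200,265), and it looks concentric. I'll lower it onto the rim.

Request:
move_arm(gripper=[0,0,0,0,0,0], linear=[[0,0,0.3],[0,0,0.3],[0,0,0.2],[0,0,0.1],[0,0,0],[0,0,0]], twist=[0,0,0,0,0,0])

```text
clock: 8.75
position: [0.5928, 0.0265, 0.103]
tool_rot: [3.142, 0.0, 1.85]
force: [-0.5, -1.2, 2.2]
grip_width: 0.0128
finger_force: 59.6
```

Request:
move_arm(gripper=[0,0,0,0,0,0,0,0], linear=[[0,0,0.05],[0,0,0],[0,0,0],[0,0,0],[0,0,0],[0,0,0],[0,0,0],[0,0,0]], twist=[0,0,0,-6,-6,-6,-6,-6])

```text
clock: 9.55
position: [0.5935, 0.0275, 0.1028]
tool_rot: [3.139, 0.0, 2.378]
force: [2.4, 2.8, 3.6]
grip_width: 0.0127
finger_force: 59.6
```

```bash
python3 - <<'E'
from h import *
for i in range(2): d=grab('wrist','w6')
s=monitor.observe(); print(s['clock'],s['position'],s['tool_rot'],s['force'],s['moment'])
t=cv2.imread('pics/w6.png'); cv2.imwrite('pics/z6.png',cv2.resize(t[40:300,100:400],None,fx=2.2,fy=2.2,interpolation=cv2.INTER_CUBIC))
E
```

```text
9.65 [0.59308782 0.02680073 0.10255881] [ 3.14053310e+00 -5.78748777e-05  2.37585799e+00] [ 0.59263702 -1.14889357  7.5066367 ] [ 0.06091983  0.36060296 -0.01245068]
```

View pics/z6.png

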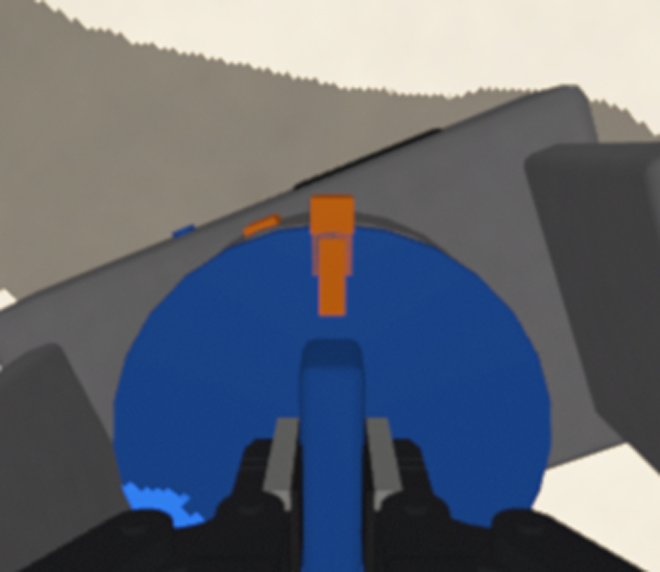

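The notch mark, at (262,225) in the crop, is now about 22° from the key at (332,215), and the lid is still riding on the rim. I'll keep turning.

Request:
move_arm(gripper=[0,0,0,0,0,0,0,0], linear=[[0,0,0],[0,0,0],[0,0,0],[0,0,0],[0,0,0],[0,0,0],[0,0,0],[0,0,0]], twist=[-4,-4,-3,0,-3,-3,-3,-2])

```text
clock: 10.45
position: [0.5923, 0.0264, 0.1019]
tool_rot: [-3.141, -0.001, 2.757]
force: [-0.0, 0.1, -2.1]
grip_width: 0.0124
finger_force: 58.9
```

```bash
python3 - <<'E'
from h import *
for i in range(2): d=grab('wrist','w7')
s=monitor.observe(); print(s['clock'],s['position'],s['tool_rot'],s['force'],s['moment'])
hsv=cv2.cvtColor(d['img'],cv2.COLOR_RGB2HSV); k=cv2.inRange(hsv,(3,120,60),(20,255,255)); n,l,st,c=cv2.connectedComponentsWithStats(k); print([(st[i].tolist(),c[i].round(1).tolist()) for i in range(1,n) if st[i][4]>8])
E
```

```text
10.55 [0.59237762 0.02637785 0.10193093] [-3.14120792e+00 -7.66832554e-04  2.75568676e+00] [ 0.08875197  0.31019913 -1.63060793] [ 0.03066549 -0.00642043  0.0368978 ]
[([241, 128, 21, 55, 806], [250.2, 151.2]), ([465, 148, 47, 66, 708], [480.3, 175.5]), ([503, 173, 9, 10, 45], [508.2, 177.5]), ([496, 186, 16, 27, 279], [505.2, 198.2]), ([38, 319, 6, 8, 12], [40.6, 322.2])]
```

The contact force has gone, so the key is over the notch. Now I'll lower it gently.

Request:
move_arm(gripper=[0,0,0,0,0,0,0,0], linear=[[0,0,0.15],[0,0,0.15],[0,0,0.15],[0,0,0.15],[0,0,0.1],[0,0,0],[0,0,0],[0,0,0]], twist=[0,0,0,0,0,0,0,0])

```text
clock: 11.35
position: [0.5927, 0.0267, 0.0953]
tool_rot: [3.141, -0.0, 2.758]
force: [-0.2, 1.5, -2.1]
grip_width: 0.0126
finger_force: 59.0
```

Request:
move_arm(gripper=[0,0,0,0.4,0.6,0.6,0.6,0.6], linear=[[0,0,0.05],[0,0,0],[0,0,0],[0,0,0],[0,0,0],[0,0,0],[0,0,0],[0,0,-0.2]], twist=[0,0,0,0,0,0,0,0])

```text
clock: 12.15
position: [0.5926, 0.0265, 0.0966]
tool_rot: [-3.141, -0.0, 2.758]
force: [-0.2, 0.3, 0.5]
grip_width: 0.0511
finger_force: 0.0
```

Request:
move_arm(gripper=[0.6,0.6,0.6,0.6,1,1,1,1], linear=[[0,0,-1],[0,0,-3],[0,0,-4],[0,0,-4],[0,0,-3],[0,0,-1],[0,0,0],[0,0,0]], twist=[0,0,0,0,0,0,0,0])

```text
clock: 12.95
position: [0.5923, 0.0262, 0.256]
tool_rot: [-3.141, -0.001, 2.758]
force: [-0.3, -0.6, -0.4]
grip_width: 0.0851
finger_force: 0.0
```

```bash
python3 - <<'E'
from h import *
for i in range(2): d=grab('wrist','w8')
s=monitor.observe(); print(s['clock'],s['position'],s['tool_rot'])
print(lidfit(d,.089))
from h import plan
plan(s['position'],s['tool_rot'][2],[(.4065,-.263,.14,47.2,16)])
cv2.imwrite('pics/z8.png',cv2.imread('pics/w8.png'))
E
```

```text
13.05 [0.5922     0.02637039 0.25554933] [-3.14083491e+00 -1.68523147e-03  2.75784932e+00]
(207, array([0.59249345, 0.02605603]), np.float64(0.05487218791754612), 231, np.float64(157.9710322466421), np.float64(0.033110827859085534))
16 max 2.27
[[0.4, -2.11, 0.72], [0.14, -2.14, 0.72], [-0.12, -2.15, 0.72], [-0.37, -2.12, 0.72], [-0.62, -2.06, 0.72], [-0.87, -1.97, 0.72], [-1.1, -1.85, 0.72], [-1.31, -1.7, 0.72]] [np.float64(6.9), np.float64(6.9), np.float64(6.9), np.float64(6.9), np.float64(6.9), np.float64(6.9), np.float64(6.9), np.float64(6.9)]
[[-1.51, -1.53, 0.72], [-1.68, -1.34, 0.72], [-1.83, -1.13, 0.73], [-1.95, -0.89, 0.72], [-2.05, -0.65, 0.73], [-2.11, -0.4, 0.72], [-2.14, -0.14, 0.73], [-2.14, 0.11, 0.72]] [np.float64(7.0), np.float64(6.9), np.float64(7.0), np.float64(6.9), np.float64(7.0), np.float64(6.9), np.float64(7.0), np.float64(6.9)]
```

View pics/z8.png

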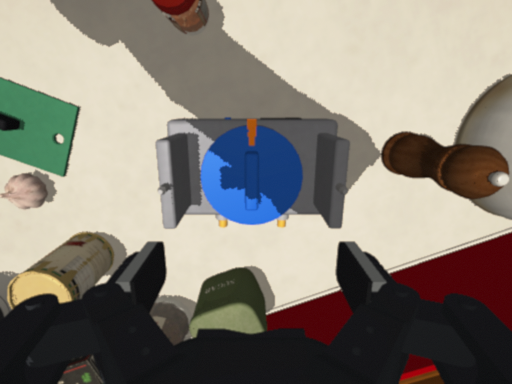

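The lid is seated: its disc is centred between the cheeks, the key is at (252,130) in the notch, and the pins are at (166,187) and (341,187), level in the image. Next is the cover. My 10 pictures are used up, so from here I'll measure numerically only.

Request:
move_arm(gripper=[1,1,1,1,1,1,1,1], linear=[[0.4,-2.11,0.72],[0.14,-2.14,0.72],[-0.12,-2.15,0.72],[-0.37,-2.12,0.72],[-0.62,-2.06,0.72],[-0.87,-1.97,0.72],[-1.1,-1.85,0.72],[-1.31,-1.7,0.72]], twist=[6.9,6.9,6.9,6.9,6.9,6.9,6.9,6.9])

```text
clock: 13.85
position: [0.4988, -0.1188, 0.1981]
tool_rot: [-3.14, -0.001, 1.789]
force: [0.7, 0.3, -0.8]
grip_width: 0.0855
finger_force: 0.0
```

Request:
move_arm(gripper=[1,1,1,1,1,1,1,1], linear=[[-1.51,-1.53,0.72],[-1.68,-1.34,0.72],[-1.83,-1.13,0.73],[-1.95,-0.89,0.72],[-2.05,-0.65,0.73],[-2.11,-0.4,0.72],[-2.14,-0.14,0.73],[-2.14,0.11,0.72]], twist=[7,6.9,7,6.9,7,6.9,7,6.9])

```text
clock: 14.65
position: [0.4059, -0.2631, 0.1402]
tool_rot: [-3.14, 0.0, 0.819]
force: [0.9, 0.1, -0.8]
grip_width: 0.0854
finger_force: 0.0
```

```bash
cat >> h.py <<'E'
def cover(d,z,box=None):
    hsv=cv2.cvtColor(d['img'],cv2.COLOR_RGB2HSV); g=cv2.inRange(hsv,(60,60,25),(92,255,255)); g=cv2.morphologyEx(g,cv2.MORPH_OPEN,np.ones((3,3)))
    cs,hi=cv2.findContours(g,cv2.RETR_CCOMP,cv2.CHAIN_APPROX_NONE); i=max(range(len(cs)),key=lambda j:cv2.contourArea(cs[j]))
    P=unproj(d,cs[i][:,0].astype(float),z)[:,:2]; out=[('rect',cv2.minAreaRect(P.astype(np.float32)*1000),'px',cs[i][:,0].min(0).tolist(),cs[i][:,0].max(0).tolist())]
    for j in range(len(cs)):
        if hi[0][j][3]==i and cv2.contourArea(cs[j])>25:
            m=cv2.moments(cs[j]); c=[m['m10']/m['m00'],m['m01']/m['m00']]; out.append(('hole',np.round(c,1),m['m00'],unproj(d,c,z)[0,:2].round(4)))
    return out
E
python3 - <<'E'
from h import *
for i in range(4): d=grab('wrist','w9')
s=monitor.observe(); print(s['clock'],s['position'],s['tool_rot'],s['qpos'].round(2))
for o in cover(d,.006): print(o)
w=load('w8'); L,Rr=unproj(w,[[166,187],[341,187]],.147); print('pins',L,Rr,(L+Rr)/2,np.hypot(*(L-Rr)[:2]))
E
```

```text
14.85 [ 0.40664207 -0.26240656  0.14066473] [-3.14022379e+00  7.82845571e-05  8.25052504e-01] [ 0.81  0.46 -0.46  2.03  0.31  0.72 -0.59]
('rect', ((407.61614990234375, -262.7403564453125), (198.9197998046875, 98.79978942871094), 47.03072738647461), 'px', [198, 72], [308, 270])
('hole', array([252.3, 255.9]), 121.0, array([ 0.3513, -0.3229]))
('hole', array([252.8, 183.5]), 1105.0, array([ 0.4058, -0.2649]))
('hole', array([253. ,  90.8]), 223.0, array([ 0.4646, -0.2015]))
pins [ 0.55954778 -0.0433739   0.147     ] [0.61853484 0.10255791 0.147     ] [0.58904131 0.029592   0.147     ] 0.15740256260049798
```

Request:
move_arm(gripper=[1,1,1,1,1,1,1,0], linear=[[0.04,0.1,2.5],[0,0,3],[0,0,3],[0,0,2.2],[0,0,1.5],[0,0,0.7],[0,0,0],[0,0,0]], twist=[0.2,0,0,0,0,0,0,0], squeeze=80)

```text
clock: 15.65
position: [0.4084, -0.2629, 0.0128]
tool_rot: [3.141, -0.0, 0.821]
force: [0.1, -1.2, -0.4]
grip_width: 0.0734
finger_force: 0.0
```

Request:
move_arm(gripper=[0,0,0,0,0,0,0,0], linear=[[0,0,0],[0,0,0],[0,0,0],[0,0,0],[0,0,0],[0,0,0],[0,0,0],[0,0,0]], twist=[0,0,0,0,0,0,0,0])

```text
clock: 16.45
position: [0.4081, -0.2633, 0.0128]
tool_rot: [3.141, 0.0, 0.82]
force: [-3.3, 0.3, 12.3]
grip_width: 0.0119
finger_force: 79.2
```

```bash
python3 - <<'E'
from h import *
s=monitor.observe(); print(s['clock'],s['position'],s['tool_rot'],s['force'],s['grip_width'])
w=load('w8'); L,Rr=unproj(w,[[166,187],[341,187]],.128); print('pins',L,Rr,(L+Rr)/2,np.hypot(*(L-Rr)[:2]))
# go above the unit, plate bottom ~.175
dz=s['position'][2]
plan(s['position'],s['tool_rot'][2],[(.4076,-.2627,.2,47.2,5),(.5926,.0265,.2,68.1,11)])
E
```

```text
16.45 [ 0.40807638 -0.26329156  0.01281188] [3.14098139e+00 1.43242551e-04 8.20367124e-01] [-3.26417745  0.33358695 12.32037592] 0.011907161220210466
pins [ 0.56218317 -0.05067735  0.128     ] [0.62562857 0.10628423 0.128     ] [0.59390587 0.02780344 0.128     ] 0.16929930658895165
5 max 3.75
[[0.0, -0.02, -3.74], [0.0, -0.01, -3.74], [0.0, -0.02, -3.75], [0.01, -0.01, -3.74], [0.0, -0.02, -3.75]] [np.float64(-0.0), np.float64(-0.0), np.float64(-0.1), np.float64(-0.0), np.float64(-0.1)]
11 max 3.12
[[3.07, -0.55, 0.0], [3.09, -0.45, 0.0], [3.1, -0.35, 0.0], [3.11, -0.24, 0.0], [3.12, -0.14, 0.0], [3.12, -0.04, 0.0], [3.12, 0.07, 0.0], [3.12, 0.17, 0.0]] [np.float64(-1.9), np.float64(-1.9), np.float64(-1.9), np.float64(-1.9), np.float64(-1.9), np.float64(-1.9), np.float64(-1.9), np.float64(-1.9)]
[[3.11, 0.27, 0.0], [3.1, 0.38, 0.0], [3.08, 0.47, 0.0]] [np.float64(-1.9), np.float64(-1.9), np.float64(-1.9)]
```

Request:
move_arm(gripper=[0,0,0,0,0,0,0,0], linear=[[0,0,-2],[0,0,-4],[0,0,-4.5],[0,0,-4.5],[0,0,-3.7],[3.07,-0.62,0],[3.09,-0.45,0.0],[3.1,-0.35,0.0]], twist=[0,0,0,0,-0.2,-1.9,-1.9,-1.9])

```text
clock: 17.25
position: [0.4581, -0.1831, 0.1997]
tool_rot: [3.141, 0.0, 0.924]
force: [0.7, 0.5, -1.1]
grip_width: 0.0121
finger_force: 78.8
```

Request:
move_arm(gripper=[0,0,0,0,0,0,0,0], linear=[[3.11,-0.24,0.0],[3.12,-0.14,0.0],[3.12,-0.04,0.0],[3.12,0.07,0.0],[3.12,0.17,0.0],[3.11,0.27,0.0],[3.1,0.38,0.0],[3.08,0.47,0.0]], twist=[-1.9,-1.9,-1.9,-1.9,-1.9,-1.9,-1.9,-1.9])

```text
clock: 18.05
position: [0.5928, 0.0275, 0.1991]
tool_rot: [-3.141, 0.0, 1.19]
force: [-0.3, 0.4, -2.5]
grip_width: 0.012
finger_force: 78.7
```

```bash
python3 - <<'E'
from h import *
for i in range(6): d=grab('wrist','w10')
s=monitor.observe(); print(s['clock'],s['position'],s['tool_rot'],s['force'],s['moment'],s['qpos'].round(2))
for o in cover(d,s['position'][2]-.0068): print(o)
plan(s['position'],s['tool_rot'][2],[(.5926,.0265,.155,68.0,4)])
E
```

```text
18.35 [0.59198198 0.02560107 0.19910266] [-3.14119659e+00  8.59337872e-04  1.18763207e+00] [ 0.32431461  0.50904415 -1.37588828] [0.02258169 0.02698808 0.09077024] [ 0.28  0.57 -0.62  1.7   0.38  1.   -0.86]
('rect', ((604.5945434570312, 60.30323791503906), (125.67535400390625, 99.07539367675781), 68.06546020507812), 'px', [146, 45], [356, 280])
('hole', array([250.4,  80.8]), 629.5, array([0.6223, 0.1041]))
4 max 1.11
[[0.03, 0.01, 1.1], [0.03, 0.0, 1.1], [0.02, 0.01, 1.11], [0.03, 0.0, 1.1]] [np.float64(0.0), np.float64(0.0), np.float64(0.0), np.float64(0.0)]
```

Request:
move_arm(gripper=[0,0,0,0,0,0], linear=[[0.05,0.02,1],[0.05,0.02,1.2],[0,0,0.9],[0,0,0.3],[0,0,0],[0,0,0]], twist=[0,0,0,0,0,0])

```text
clock: 18.95
position: [0.5933, 0.0274, 0.1654]
tool_rot: [3.142, -0.0, 1.189]
force: [0.0, -1.8, -2.0]
grip_width: 0.0125
finger_force: 78.7
```

```bash
python3 - <<'E'
from h import *
for i in range(2): d=grab('wrist','w11')
s=monitor.observe(); print(s['clock'],s['position'],s['tool_rot'],s['force'])
z=s['position'][2]-.0068
for o in cover(d,z): print(o)
h=[o for o in cover(d,z) if o[0]=='hole'][0]; x,y=h[1].astype(int)
g=cv2.cvtColor(d['img'],cv2.COLOR_RGB2GRAY)[y-17:y+18,x-17:x+18]; print('\n'.join(' '.join('%3d'%v for v in r) for r in g[::2,::2]))
for c in((.5926,.0265),): 
    a=np.radians(68); p=np.array(c)+.084*np.array([np.cos(a),np.sin(a)]); print('pred pin tip px',proj(d,[[*p,.147]]),'hole top/bot px',proj(d,[[*(s['position'][:2]+.084*np.array([np.cos(a),np.sin(a)])),q] for q in(z,z-.006)]))
E
```

```text
19.05 [0.59339385 0.02735359 0.16568305] [ 3.14106898e+00 -2.59677859e-04  1.18860236e+00] [ 0.46347858  0.64488287 -2.1342468 ]
('rect', ((605.953369140625, 61.64299011230469), (125.7408447265625, 99.14385223388672), 68.05607604980469), 'px', [146, 45], [356, 280])
('hole', array([250.4,  80.8]), 624.5, array([0.6236, 0.1054]))
 69  69  68  68  69  68  67  62  60  58  60  65  67  68  69  68  68  68
 69  68  68  68  66  59  55  54  54  55  54  54  56  63  68  69  68  68
 69  68  69  64  55  55  54  58  69  71  67  58  54  55  61  67  69  70
 69  67  65  57  54  61  92 118 128 130 126 117  82  54  56  63  68  69
 69  68  60  56  56  81  96  96  97  96  96  96  93  68  56  56  66  70
 69  66  57  57  84  92  92  92  91  92  91  90  91  91  65  56  60  69
 69  61  57  75  91  90  91  91  90  91  92  91  91  92  86  60  59  67
 68  61  60  90  96  96  97  97  97  95  95  97  99  97  96  68  58  65
 67  60  65  98  99  99  98  95  95 103 101  93  97  99  99  80  59  65
 67  61  64  99  99  98  95  91 111 118 118 111  88  98 100  85  59  65
 69  63  66  97  98  98  93  91 117 118 118 115  87  92  98  82  60  67
 70  63  65  94  99  99  92  86 112 118 118 112  83  91  97  77  60  67
 69  66  62  80  97  97  91  80  88 111 110  87  78  95  94  67  63  69
 70  69  64  69  93  97  95  82  77  76  75  75  80  95  81  63  67  69
 69  69  67  62  76  93  95  87  77  78  76  77  90  85  66  65  68  69
 71  70  69  66  63  71  85  93  91  87  86  87  77  66  65  69  69  69
 70  70  69  67  67  64  64  69  73  74  71  66  64  66  67  68  68  69
 70  69  68  68  68  68  66  66  66  65  66  66  68  67  68  68  68  69
pred pin tip px [[252.02545828  84.3754139 ]] hole top/bot px [[253.02383554  80.11241305]
 [252.92141463  81.18336395]]
```

Request:
move_arm(gripper=[0,0,0,0,0,0], linear=[[-0.09,0.03,0],[0,0,0.4],[0,0,0.4],[0,0,0.4],[0,0,0],[0,0,0]], twist=[0,0,0,0,0,0])

```text
clock: 19.65
position: [0.5931, 0.0264, 0.1532]
tool_rot: [-3.141, 0.0, 1.189]
force: [-0.7, 0.0, -1.9]
grip_width: 0.012
finger_force: 78.7
```

Force is unchanged at −1.9 N, so the pins are in the holes and I'll keep going down.

Request:
move_arm(gripper=[0,0,0,0,0,0,0], linear=[[0,0,0.4],[0,0,0.4],[0,0,0.25],[0,0,0.1],[0,0,0.1],[0,0,0],[0,0,0]], twist=[0,0,0,0,0,0,0])

```text
clock: 20.35
position: [0.5932, 0.0264, 0.1409]
tool_rot: [3.141, -0.0, 1.189]
force: [-0.9, -0.3, -0.5]
grip_width: 0.0121
finger_force: 78.8
```

Request:
move_arm(gripper=[0,0,0.4,0.7,1,1,1,1], linear=[[0,0,0.05],[0,0,0],[0,0,0],[0,0,0],[0,0,0],[0,0,0],[0,0,-0.3],[0,0,-1]], twist=[0,0,0,0,0,0,0,0])

```text
clock: 21.15
position: [0.5927, 0.0264, 0.1531]
tool_rot: [-3.14, 0.0, 1.189]
force: [0.5, -0.3, 0.7]
grip_width: 0.0854
finger_force: 0.0
```

Request:
move_arm(gripper=[1,1,1,1,1,1], linear=[[0,0,-2],[0,0,-3],[0,0,-4],[0,0,-2],[0,0,0],[0,0,0]], twist=[0,0,0,0,0,0])

```text
clock: 21.75
position: [0.5931, 0.0263, 0.2639]
tool_rot: [3.141, -0.0, 1.189]
force: [0.1, -0.2, -0.2]
grip_width: 0.0856
finger_force: 0.0
```

```bash
python3 - <<'E'
from h import *
for i in range(4): d=grab('wrist','w12')
s=monitor.observe(); print(s['clock'],s['position'],s['tool_rot'],s['force'],s['grip_width'])
for o in cover(d,.134): print(o)
t=grab('top','top1'); a=load('top0')
# bystander change check
df=cv2.absdiff(t['img'],a['img']).max(2)
for nm,x,y in(('salt',145,242),('spice',213,211),('tom',303,137),('mill',151,129),('garlic',306,177),('glass',388,178)): print(nm,int((df[y-9:y+10,x-9:x+10]>40).sum()))
a2=np.radians(68); 
for sg in(1,-1): print('pin tip pred px',proj(d,[[.5926+sg*.084*np.cos(a2),.0265+sg*.084*np.sin(a2),.147]]))
E
```

```text
21.95 [0.59277399 0.02630777 0.26258357] [-3.14037797e+00  4.80845315e-04  1.18877380e+00] [-0.35081054  0.10095593 -0.86722926] 0.08554816912561883
('rect', ((592.2811889648438, 26.51103973388672), (198.1762237548828, 98.87794494628906), 68.12115478515625), 'px', [195, 74], [307, 274])
('hole', array([251.2, 261.5]), 141.5, array([ 0.5608, -0.0515]))
('hole', array([251.2, 187. ]), 1097.0, array([0.5911, 0.0238]))
('hole', array([251.1,  92.2]), 205.0, array([0.6235, 0.1045]))
salt 1
spice 286
tom 0
mill 0
garlic 15
glass 0
pin tip pred px [[251.84010942  91.37579645]]
pin tip pred px [[251.4332173  267.88590273]]
```

```bash
python3 -c "
from h import *
print(bot.job_done()); print(monitor.observe()['clock'])"
```

```text
the job is handed in; nothing more can be done
None
the job is handed in; nothing more can be done
```

The lid was set on the rim, turned until its key dropped into the notch and seated. The cover plate lies over both pins on the cheeks and is released. I handed the job in after about 22 s of robot time, but no verdict came back. The last picture showed the cover centred within about 1 mm. The other bystanders looked unmoved, but the arm blocked the view of the spice jar, so I couldn't check it.

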